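# Close up the emptying station and hold the cup lid half-turned

## Robot

A 6-joint arm with a two-finger parallel gripper is mounted at the origin on the work surface. World frame = base frame: x ahead of the robot, y to its left, z up, the work surface at z = 0. Lengths are in m, angles in rad, forces in N, time in s.
With the tool pointing down it reaches from about 0.375 to 0.925 m from the base axis. Payload 5.7 kg.
Tool frame: the origin (TCP) lies on the centre line of the jaws, within the pads' length; the fingertips stand 22 mm ahead of it and the grasp point (between the pads) lies 3 mm ahead of it; z points along the fingers, y is the direction in which the jaws open and shut (so a half turn about z gives the same grasp; the last joint's range is limited). The gripper opens to 88 mm and grips with 3 to 60 N. Pads are 20 mm wide; open, the fingers measure 115 mm over their backs; the gripper's body (75 mm by 178 mm) begins 61 mm behind the grasp point.
Start: joints at [1.148, 0.359, 1.51, -0, 1.272, -0.115], TCP at [0.182, 0.572, 0.216] pointing down, gripper open.
Joint ranges: [-2.97, 2.97], [-1.01, 2.36], [0.21, 2.38], [-0.96, 4.11], [0.2, 2.71], [-2.98, 2.98]. Speed limits (rad/s): [2.39, 2.39, 3.14, 3.14, 3.14, 3.14].

## Interface

Orientations are given as a 3x3 rotation matrix whose columns are the frame's x, y, z axes.
In Python, from station import r, vision gives the robot as it stands.
- The arm moves only by the tool jog_arm, never from a script. Its arguments are lists of equal length, an entry for each row: "claw": the opening, from -1 (shut) to 1 (fully open); "translation": the shift along the tool's x, y, z in units of 40 mm (1.0 is 40 mm), a list of three; "rot": the turn, a rotation vector about the tool's x, y, z in units of 5 degrees (1.0 is 5 degrees), a list of three. In form: {"claw": [claw, ...], "translation": [[dx, dy, dz], ...], "rot": [[rx, ry, rz], ...]}. A call has 1 to 10 rows; each row shifts and turns the commanded pose from where the row before left it, along the tool's axes as they then stand; what a row does not reach is not made up. A row lasts 1/10 s, in which the tool goes at most 50 mm and 8.59 degrees, less where a joint would pass 70% of its speed; a pose out of reach is approached as far as the arm can. A call is refused whole if a number of a shift passes 1 or a number of a turn 1, either way. A call with a gripper value outside its range is refused whole. The fingers move at their own pace and stop on an object; "newtons" is the grip in N (left out, the last holds). Time passes only in rows, so rows that do not move let the fingers close. It gives the time, the measured TCP pose, the force and the opening at its end, in the units of the state.
- r.get_state(): the state, without advancing time (a new reading comes with each control period).
- vision.get_image(name): name is "scene" or "top"; returns (picture, depth): 480x640x3 uint8, red, green, blue; 480x640 float32, m along the optical axis (not along the pixel's ray), 0 where there is no reading.
- vision.camera_model(name): a dict with "K" (3x3 intrinsics, pixels), "R" (3x3) and "t" (3): a world point X has camera coordinates R X + t. Camera axes: x right, y down, z forward; pixel columns grow to the right and rows downward; lengths in m; the calibration is good to about 2 mm. A picture is of the moment at which its call begins. camera_model takes no time and is no camera call.
- r.finish_job(): hands the job in, once; it reports no verdict.
The state is a dict: "t": time; "joint_pos": joint angles; "dq": joint speeds; "tau": joint torques, N m; "eef_pos": TCP position; "tcp_rot": TCP orientation; "wrist_force": force on the tool from outside, world axes, zero at the start; "moment": the same for the moment, N m; "width": finger opening in m.
Only numpy, scipy, OpenCV 4.12 (cv2) and the standard library are available. Lean on these libraries where they do the work, as an engineer would, in place of code of your own. Each camera call takes 0.05 s, during which the arm holds its last target. There are 200 camera calls.

## Task

Close up the vacuum emptying station after its filter has been loaded: push the filter drawer fully shut, then take the bayonet lid by its grip bar, set it fully down in the clear dust cup's mouth with its two pins through the collar's notches, and turn it clockwise (seen from above) half of its quarter turn, about 45 degrees, stopping well before the lock clicks. Finish while still gripping the lid there against its return spring, without letting go, so that I can check through the clear cup that it sits evenly before it is locked. Leave everything else on the counter where it is.

Things in the scene. Friction and masses are not known exactly. Their poses are not given: they have to be found in the camera images.
- station: grey emptying station: plinth 220 mm deep, 380 mm wide, 60 mm high, with a cyclone tower (359 mm high) over its right end, 90 mm behind the plinth's front. Left of the tower stands the docked cup. Origin under the plinth's middle; x points from the front (robot side) to the back, y left, z up. It is fixed, turned up to 15 degrees either way.
- drawer_front (a point): middle of the filter drawer's flat outer front face (144 mm wide, 48 mm high, lower edge 6 mm and this point 30 mm above the counter). The drawer is in the plinth's right end, under the tower. Axes as the station's: push along +x to shut it.
- filter_drawer (a joint): how far the drawer is out, m: 0 = fully shut (end stop), 0.09 = fully out. It slides stiffly (about 2 N) and stays where it is left.
- cup: clear dust cup, 105 mm high, 119 mm across its rim, docked fast on the plinth's left end: axis 209 mm left of the drawer's middle, 160 mm from the tower and 115 mm from the grey pipe that rises beside the tower to 325 mm. Origin at the centre of its foot, axes as cup_mouth's.
- cup_mouth (a point): centre of the cup's mouth in the plane of its rim, 165 mm above the counter; z up. A grey inner collar, 6 mm thick, flush with the rim, leaves an 84 mm hole with two opposite notches, 16 mm wide and reaching 51 mm out, on this point's x axis (parallel to the plinth's front). Outside the rim one rib marks each notch; pairs of ribs mark the lock, a quarter turn on.
- lid_grip (a point): middle of the grip bar of the grey bayonet lid, x along the bar, z up. Bar 78 mm long, 18 mm thick, 37 mm high, on a round flange 113 mm across whose top is 18 mm and underside 25 mm below this point. The lid lies plug down on the counter left of the station. Fully home the flange rests on the cup's rim: this point is then 25 mm above cup_mouth.
- lid: the same lid, about 0.13 kg; origin at its lowest face, 45 mm below the bar's middle; same axes. Under the flange a plug 79 mm across, 20 mm deep, its lower 9 mm tapering to 66 mm, with two pins, 8 mm thick, centres 8 mm above the foot, out to 48 mm from the axis on +x and -x (in line with the bar). It fits either way round. At home the pins are 2 mm clear below the collar.
- lock_ring (a joint): angle of the black ring under the collar, rad, clockwise from above: 0 = its forks are under the notches, 1.57 = lock. The pins drop into the forks and carry it (it lags the lid by up to 4 degrees). A spring turns ring and lid back when let go: 0.05 N m at 0, 0.1 N m half-way. From 1.1 rad the pins ride on sprung catches that click at about 1.3.
- storage_cap: bystander: round grey cap without a bar, 90 mm across, 40 mm high with a small round knob; origin under its centre. It and the lid may have changed places.
- shroud: bystander: grey spool-shaped cyclone shroud, 84 mm across, 100 mm high, standing to the left of the station; origin under its centre.
- scraper: bystander: black scraper lying flat, 190 mm long, rubber edge 110 mm wide; origin under the middle.
- pad0: bystander: framed filter plate (8 x 125 x 105 mm) standing in the wooden rack at the right, slot nearest the robot; origin under its centre.
- pad1: bystander: the next filter plate in the rack.
- pad2: bystander: the next filter plate in the rack.
- pad3: bystander: the filter plate in the slot farthest from the robot.
Not all that is in view belongs to the job. What is shaped like the lid but orange is not meant.

How it is judged:
By the outcome, as a careful person would: the job done as asked, in the order asked, and still so for the second after the job is handed in, while the arm keeps its last pose, push and grip.
It also fails if it takes over 64 s, if anything falls off the work surface, if the arm or the gripper's body presses on something with over 40 N, if the wrist force passes 120 N, or if a joint passes its speed limit or range.

## Working session

There is one attempt and no reset: what is moved stays moved. The work goes in short steps, Python scripts to look and compute and a tool call to move; the robot and the scene stay as the last step left them, time stands still between calls to the robot, and variables do not carry over. Pictures are saved under pics/ and viewed, about 8 in all and at most 12, crops included, and the job is handed in when it is done.

Besides the shell and the picture viewer there is one more tool, called after "Request:" as a command line: name --argument value ..., lists and objects as JSON in quotes. jog_arm: Moves the arm, as the interface text tells. Its arguments: {"type":"object","properties":{"claw":{"type":"array","items":{"type":"number"}},"translation":{"type":"array","items":{"type":"array","items":{"type":"number"}}},"rot":{"type":"array","items":{"type":"array","items":{"type":"number"}}},"newtons":{"type":"number"}},"required":["claw","translation","rot"]}

```bash
mkdir -p pics
cat > h.py <<'E'
import numpy as np, cv2
from station import r, vision
def grab(n):
    im,d=vision.get_image(n); np.savez(f'/tmp/{n}.npz',im=im,d=d); return im,d
def load(n):
    z=np.load(f'/tmp/{n}.npz'); return z['im'],z['d']
def world(n,d):
    c=vision.camera_model(n); K,R,t=map(np.array,(c['K'],c['R'],c['t']))
    v,u=np.mgrid[:480,:640]; p=np.stack([(u-K[0,2])/K[0,0]*d,(v-K[1,2])/K[1,1]*d,d],-1)
    return (p-t)@R
def proj(n,X):
    c=vision.camera_model(n); K,R,t=map(np.array,(c['K'],c['R'],c['t']))
    q=(R@np.array(X)+t); q=K@q; return q[:2]/q[2]
def save(name,im): cv2.imwrite(f'pics/{name}.png',im[...,::-1])
E
python3 - <<'E'
from h import *
for n in('scene','top'):
    im,d=grab(n); save(n+'0',im); c=vision.camera_model(n); print(n,np.round(-np.array(c['R']).T@c['t'],3),c['K'][0][0])
print(r.get_state())
E
```

```text
scene [ 1.144 -0.056  1.16 ] 467.4114913570139
top [ 0.24  -0.018  1.521] 562.6533744234349
{'t': 0.1, 'joint_pos': array([ 1.14791820e+00,  3.59418105e-01,  1.51132344e+00,  1.04910616e-05,
        1.27251315e+00, -1.15073010e-01]), 'dq': array([ 0.00097376, -0.00277516, -0.00233188, -0.00181957, -0.00011868,
       -0.00046926]), 'tau': array([ 4.03565282e-04, -5.16361320e+01, -2.71408242e+01,  6.74976362e-02,
        2.78583466e-02, -9.00932423e-05]), 'eef_pos': array([0.18150423, 0.57121657, 0.21490282]), 'tcp_rot': array([[-9.52999839e-01,  3.02970014e-01, -6.91223443e-04],
       [ 3.02970736e-01,  9.52998661e-01, -1.51151778e-03],
       [ 2.00790454e-04, -1.64989667e-03, -9.99998619e-01]]), 'wrist_force': array([ 0.27092927, -1.45921842, -1.01484613]), 'moment': array([-0.03324792,  0.00456439, -0.00840479]), 'width': 0.08797607956044924}
```

View pics/scene0.png

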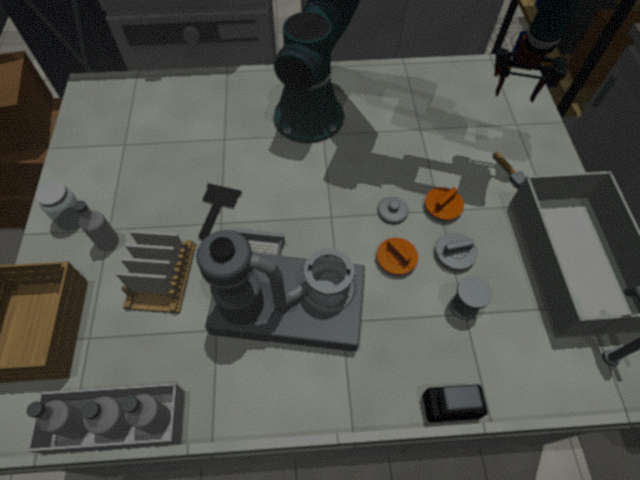

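View pics/top0.png

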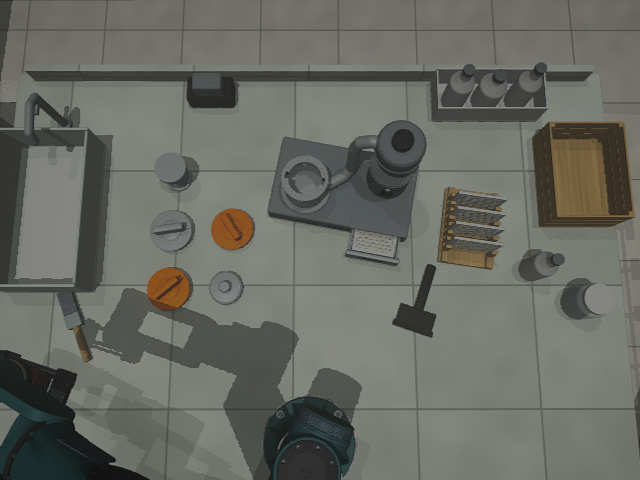

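In the top picture, the things that could be taken for the lid are the grey lid with bar (172,230), orange lids (232,229) and (169,289), the storage cap with round knob (226,287), and the shroud (173,168). By the description it is the grey one at (172,230). The drawer is out at (373,246), the cup mouth is at (305,182), and the tower is at (400,150).

Run:
```python
from h import *
im,d=load('top'); W=world('top',d)
def box(u0,u1,v0,v1,z0,z1):
    m=np.zeros(d.shape,bool); m[v0:v1,u0:u1]=1; return m&(d>0)&(W[...,2]>z0)&(W[...,2]<z1)
def rect(m):
    p=W[m][:,:2].astype(np.float32); (c,s,a)=cv2.minAreaRect(p); return np.round(c,4),np.round(s,4),round(a,2),m.sum(),np.median(W[m][:,2]).round(4)
print('counter',np.median(W[300:330,300:380,2]))
def circ(m):
    k=np.array(cv2.minEnclosingCircle(W[m][:,:2].astype(np.float32)),dtype=object); return k
print('bar',rect(box(145,200,205,255,.05,.075)))
print('flange',circ(box(145,200,205,255,.018,.035)))
print('rim',circ(box(275,325,150,215,.155,.172)), rect(box(275,325,150,215,.155,.172)))
print('plinth',rect(box(262,425,130,245,.053,.067)))
print('drawerfront',rect(box(335,410,225,270,.045,.06)),rect(box(335,410,225,270,.02,.06)))
a=cv2.resize(im[200:260,140:205],(650,600)[:2],interpolation=cv2.INTER_CUBIC)[:600]
b=cv2.resize(im[140:275,260:420],None,fx=4,fy=4,interpolation=cv2.INTER_CUBIC)
a=cv2.resize(im[205:260,142:205],None,fx=5,fy=5,interpolation=cv2.INTER_CUBIC)
o=np.zeros((540,640+0,3),np.uint8); o[:]=b
save('crop1',np.hstack([cv2.resize(o,(480,405)),np.vstack([a,np.zeros((405-275,315,3),np.uint8)])]))
```

```text
counter -3.1009010338508154e-05
bar (array([0.5547, 0.3754]), array([0.0208, 0.077 ]), 9.33, np.int64(216), np.float64(0.0609))
flange [(0.5545720458030701, 0.376356303691864) 0.057766977697610855]
rim [(0.660432755947113, 0.010183731094002724) 0.06227785721421242] (array([0.6592, 0.0144]), array([0.1201, 0.1126]), 4.54, np.int64(822), np.float64(0.1647))
plinth (array([ 0.6703, -0.0934]), array([0.3799, 0.2223]), 79.22, np.int64(6634), np.float64(0.0601))
drawerfront (array([ 0.512 , -0.1669]), array([0.1942, 0.103 ]), 89.35, np.int64(537), np.float64(0.0556)) (array([ 0.512 , -0.1669]), array([0.1942, 0.1031]), 89.35, np.int64(1546), np.float64(0.029))
```

View pics/crop1.png

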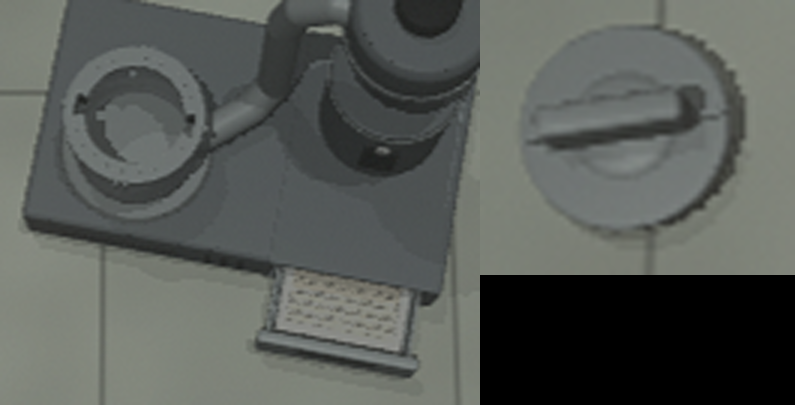

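The crop confirms it: the grey lid has a straight bar, and the drawer is out. The cup notches show dark at left and right of the mouth, at crop pixels (82,102) and (190,118). Next I refine the cup axis and drawer face.

Run:
```python
from h import *
from scipy.optimize import least_squares
th=np.radians(-10.78); ex=np.array([np.cos(th),np.sin(th)]); ey=np.array([-np.sin(th),np.cos(th)])
for n in('top','scene'):
    im,d=load(n); W=world(n,d)
    x,y,z=W[...,0],W[...,1],W[...,2]
    m=(d>0)&(np.abs(z-.165)<.004)&(np.hypot(x-.66,y-.012)<.075)
    p=W[m][:,:2]
    # boundary fit: outer edge, by 2-param rim radius .0595 / inner .042 : maximise coverage
    c=np.array([.66,.012])
    best=max(((np.sum((q:=np.hypot(*(p-[a,b]).T))<.0600)-5*np.sum(q>.061)-1*np.sum(q<.0415)),a,b) for a in np.arange(.645,.675,.001) for b in np.arange(-.005,.03,.001))
    print(n,'rim',len(p),best,p.min(0),p.max(0))
    mp=(d>0)&(np.abs(z-.06)<.004)&(np.hypot(x-.67,y+.0934)<.24)&(np.abs((W[...,:2]-[.67,-.0934])@ex)<.13)
    (cc,s,a)=cv2.minAreaRect(W[mp][:,:2].astype(np.float32)); print('plinth',np.round(cc,4),np.round(s,4),round(a,2))
    md=(d>0)&(z>.048)&(z<.057)&(((W[...,:2]-[.67,-.0934])@ex)<-.118)&(np.hypot(x-.48,y+.16)<.14)
    (cc,s,a)=cv2.minAreaRect(W[md][:,:2].astype(np.float32)); print('drawer top edge',np.round(cc,4),np.round(s,4),round(a,2))
    q=(W[md][:,:2]-[.67,-.0934]); print(' st x range',np.percentile(q@ex,[2,50,98]),'y',np.percentile(q@ey,[1,50,99]))
    ml=(d>0)&(z>.055)&(z<.07)&(np.hypot(x-.5547,y-.3754)<.05)
    (cc,s,a)=cv2.minAreaRect(W[ml][:,:2].astype(np.float32)); print('bar',np.round(cc,4),np.round(s,4),round(a,2))
    mf=(d>0)&(z>.022)&(z<.032)&(np.hypot(x-.5547,y-.3754)<.07); print('flange range mid',(W[mf].min(0)+W[mf].max(0))[:2]/2,np.ptp(W[mf],0)[:2])
```

```text
top rim 689 (np.int64(670), np.float64(0.659), np.float64(0.011)) [ 0.5994526  -0.04701047] [0.71972198 0.0712656 ]
plinth [ 0.6693 -0.0934] [0.3792 0.2207] 79.44
drawer top edge [ 0.4781 -0.1667] [0.1416 0.0134] 79.37
 st x range [-0.18118122 -0.17505521 -0.1687869 ] y [-0.17742198 -0.10800122 -0.03926299]
bar [0.5547 0.3754] [0.0208 0.077 ] 9.33
flange range mid [0.55508362 0.37495495] [0.11229045 0.11257926]
scene rim 839 (np.int64(792), np.float64(0.66), np.float64(0.009000000000000001)) [ 0.59982587 -0.0508516 ] [0.72173514 0.06860993]
plinth [ 0.671  -0.0953] [0.3792 0.2217] 79.04
drawer top edge [ 0.4791 -0.1678] [0.1396 0.0156] 79.05
 st x range [-0.17925209 -0.1719309  -0.1663948 ] y [-0.17657219 -0.10794191 -0.03932628]
bar [0.5573 0.3735] [0.0191 0.0776] 8.24
flange range mid [0.5561425  0.37429142] [0.11332046 0.11424754]
```

Request:
jog_arm --claw '[-1, -1, -1, -1, -1, -1, -1, -1, -1, -1]' --translation '[[0, 0, 0], [0, 0, 0], [-0.9, -0.82, 0], [-0.9, -0.82, 0], [-0.9, -0.82, 0], [-0.9, -0.82, 0], [-0.9, -0.82, 0], [-0.9, -0.82, 0], [-0.9, -0.82, 0], [-0.9, -0.82, 0]]' --rot '[[0, 0, -0.68], [0, 0, -0.68], [0, 0, 0], [0, 0, 0], [0, 0, 0], [0, 0, 0], [0, 0, 0], [0, 0, 0], [0, 0, 0], [0, 0, 0]]' --newtons 20

```text
t: 1.1
eef_pos: [0.4159, 0.2581, 0.2155]
tcp_rot: [[-0.982, 0.188, -0.0], [0.188, 0.982, -0.0], [0.0, -0.0, -1.0]]
wrist_force: [0.3, 0.0, -0.2]
width: 0.0116
```

```bash
cat >> h.py <<'E'
def to(x,y,z,head):
    "units to go (tool axes now, tool-down) to TCP x,y,z with tool-y heading deg"
    s=r.get_state(); R=s['tcp_rot']; p=s['eef_pos']
    h=np.degrees(np.arctan2(R[1,1],R[0,1]))
    dh=(head-h+180)%360-180
    tilt=R.T@np.array([0,0,-1.]) # desired z in tool
    rv=np.cross([0,0,1],tilt)
    a=np.radians(head); Rn=np.array([[-np.sin(a),np.cos(a),0],[np.cos(a),np.sin(a),0],[0,0,-1]]).astype(float)
    D=np.array([x,y,z])-p
    print('t',round(s['t'],2),'p',p.round(4),'h',h.round(2),'F',s['wrist_force'].round(1),'M',s['moment'].round(2),'w',round(s['width'],4))
    print(' units old axes',(R.T@D/.04).round(2),'new axes',(Rn.T@D/.04).round(2),'rot z',round(-dh/5,2),'tilt',np.degrees(rv[:2]).round(2)/5)
E
python3 -c "
from h import *
to(.433,-.159,.215,79.22)"
```

```text
t 1.1 p [0.4159 0.2581 0.2155] h 79.17 F [ 0.3  0.  -0.2] M [ 0.01 -0.01 -0.01] w 0.0116
 units old axes [-2.380e+00 -1.016e+01  1.000e-02] new axes [-2.370e+00 -1.016e+01  1.000e-02] rot z -0.01 tilt [-0.002 -0.002]
```

Request:
jog_arm --claw '[-1, -1, -1, -1, -1, -1, -1, -1, -1, -1]' --translation '[[-0.235, -1, 0], [-0.235, -1, 0], [-0.235, -1, 0], [-0.235, -1, 0], [-0.235, -1, 0], [-0.235, -1, 0], [-0.235, -1, 0], [-0.235, -1, 0], [-0.235, -1, 0], [-0.235, -1, 0]]' --rot '[[0, 0, 0], [0, 0, 0], [0, 0, 0], [0, 0, 0], [0, 0, 0], [0, 0, 0], [0, 0, 0], [0, 0, 0], [0, 0, 0], [0, 0, 0]]'

```text
t: 2.1
eef_pos: [0.432, -0.1522, 0.2155]
tcp_rot: [[-0.982, 0.188, -0.0], [0.188, 0.982, 0.0], [0.0, 0.0, -1.0]]
wrist_force: [-0.2, -0.2, 0.4]
width: 0.0001
```

Request:
jog_arm --claw '[-1, -1, -1, -1, -1, -1, -1]' --translation '[[0, 0, 0], [0, 0, 0.9], [0, 0, 0.9], [0, 0, 0.9], [0, 0, 0.9], [0, 0, 0.8], [0, 0, 0]]' --rot '[[0, 0, 0], [0, 0, 0], [0, 0, 0], [0, 0, 0], [0, 0, 0], [0, 0, 0], [0, 0, 0]]'

```text
t: 2.8
eef_pos: [0.4292, -0.1482, 0.0366]
tcp_rot: [[-0.982, 0.188, -0.007], [0.188, 0.982, 0.004], [0.008, 0.003, -1.0]]
wrist_force: [1.0, 1.1, 1.0]
width: 0.0003
```

```bash
python3 -c "
from h import *
to(.4624,-.1646,.039,79.22)
im,d=grab('top'); save('top1',cv2.resize(im[140:330,260:450],None,fx=3,fy=3))"
```

```text
t 2.8 p [ 0.4292 -0.1482  0.0366] h 79.18 F [1.  1.1 1. ] M [-0.   -0.02 -0.01] w 0.0003
 units old axes [-0.89 -0.25 -0.07] new axes [-0.89 -0.25 -0.06] rot z -0.01 tilt [ 0.028 -0.09 ]
```

Request:
jog_arm --claw '[-1, -1, -1, -1, -1, -1, -1, -1]' --translation '[[-0.1, -0.25, 0], [-0.3, 0, 0], [-0.3, 0, 0], [-0.3, 0, 0], [-0.3, 0, 0], [-0.3, 0, 0], [-0.3, 0, 0], [0, 0, 0]]' --rot '[[0, 0, 0], [0, 0, 0], [0, 0, 0], [0, 0, 0], [0, 0, 0], [0, 0, 0], [0, 0, 0], [0, 0, 0]]'

```text
t: 3.65
eef_pos: [0.5081, -0.1755, 0.0398]
tcp_rot: [[-0.982, 0.188, 0.003], [0.188, 0.982, -0.001], [-0.003, -0.001, -1.0]]
wrist_force: [0.9, -0.2, 0.4]
width: 0.0004
```

```bash
python3 -c "
from h import *
to(.5332,-.1777,.037,79.22);print(r.get_state()['joint_pos'].round(3))"
```

```text
t 3.65 p [ 0.5081 -0.1755  0.0398] h 79.18 F [ 0.9 -0.2  0.4] M [ 0.   -0.   -0.02] w 0.0004
 units old axes [-0.63  0.06  0.07] new axes [-0.63  0.06  0.07] rot z -0.01 tilt [-0.008  0.036]
[-0.461  0.493  1.823  0.     0.822 -1.844]
```

Request:
jog_arm --claw '[-1, -1, -1, -1, -1]' --translation '[[-0.2, 0, 0], [-0.2, 0, 0], [-0.15, 0, 0], [-0.1, 0, 0], [-0.05, 0, 0]]' --rot '[[0, 0, 0], [0, 0, 0], [0, 0, 0], [0, 0, 0], [0, 0, 0]]'

```text
t: 4.15
eef_pos: [0.519, -0.176, 0.0381]
tcp_rot: [[-0.982, 0.186, -0.026], [0.186, 0.983, 0.007], [0.027, 0.002, -1.0]]
wrist_force: [-34.2, 0.6, 28.4]
width: 0.0004
```

```bash
python3 -c "
from h import *
to(.5332,-.1777,.037,79.22)
im,d=grab('scene'); save('s1',cv2.resize(im[210:360,180:400],None,fx=3,fy=3))"
```

```text
t 4.15 p [ 0.519  -0.176   0.0381] h 79.29 F [-34.2   0.6  28.4] M [ 0.16  5.85 -0.02] w 0.0004
 units old axes [-0.36  0.02  0.02] new axes [-0.36  0.03  0.03] rot z 0.01 tilt [ 0.028 -0.304]
```

View pics/s1.png

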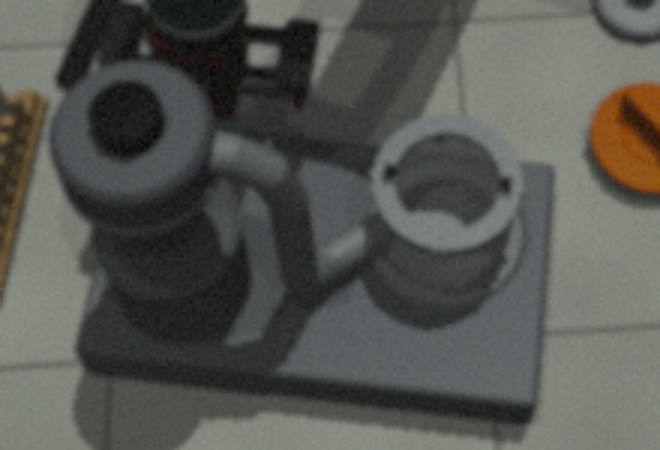

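The scene view shows no drawer gap, with the gripper at the plinth front. The 34 N reaction at finger face -0.123 m fits the end stop, given the 13 mm thick front. I back off and verify.

Request:
jog_arm --claw '[-1, -1, -1, -1, -1, -1, -1, -1, -1, -1]' --translation '[[0.5, 0, 0], [0.7, 0, 0], [0.7, 0, 0], [0, 0, -0.9], [0, 0, -0.9], [0, 0, -0.9], [0, 0, -0.9], [0, 0, -0.9], [0, 0.9, -0.5], [0, 0.9, 0]]' --rot '[[0, 0, 0], [0, 0, 0], [0, 0, 0], [0, 0, 0], [0, 0, 0], [0, 0, 0], [0, 0, 0], [0, 0, 0], [0, 0, 0], [0, 0, 0]]'

```text
t: 5.2
eef_pos: [0.4747, -0.0958, 0.2435]
tcp_rot: [[-0.982, 0.191, 0.008], [0.191, 0.982, -0.003], [-0.008, -0.001, -1.0]]
wrist_force: [1.0, 0.6, -0.9]
width: 0.0008
```

Request:
jog_arm --claw '[0, 1, 1, 1, 1, 1, 1, 1, 1, 1]' --translation '[[0, 1, 0], [0, 1, 0], [0, 1, 0], [0, 1, 0], [0, 1, 0], [0, 1, 0], [0, 1, 0], [0, 1, 0], [0, 1, 0], [0, 0, 0]]' --rot '[[0, 0, 1], [0, 0, 0], [0, 0, 0], [0, 0, 0], [0, 0, 0], [0, 0, 0], [0, 0, 0], [0, 0, 0], [0, 0, 0], [0, 0, 0]]'

```text
t: 6.2
eef_pos: [0.5679, 0.257, 0.2395]
tcp_rot: [[-0.963, 0.269, 0.002], [0.269, 0.963, 0.003], [-0.001, 0.003, -1.0]]
wrist_force: [0.2, 0.2, 0.5]
width: 0.0772
```

Run:
```python
from h import *
to(.5555,.3748,.16,9)
im,d=grab('top'); W=world('top',d)
ex=np.array([.982,-.187]);ey=np.array([.187,.982])
q=W[...,:2]-[.67,-.0934]; z=W[...,2]
m=(d>0)&(z>.045)&(z<.057)&(q@ex<-.105)&(q@ex>-.25)&(q@ey<-.03)&(q@ey>-.19)
print(m.sum(), np.percentile(q[m]@ex,[2,50,98]))
save('top2',cv2.resize(im[130:330,130:430],None,fx=2.6,fy=2.6))
```

```text
t 6.2 p [0.5679 0.257  0.2395] h 74.37 F [0.2 0.2 0.5] M [-0.01  0.    0.05] w 0.0772
 units old axes [1.1  2.75 1.99] new axes [2.96 0.15 1.99] rot z 13.07 tilt [0.034 0.012]
255 [-0.12242693 -0.11613234 -0.10652786]
```

View pics/top2.png

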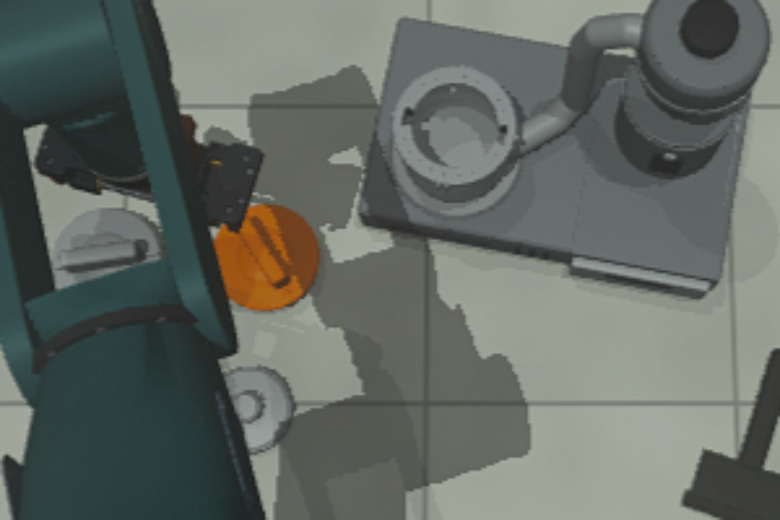

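The drawer front sits right against the plinth (top2, 640,275), so it is shut. The lid is undisturbed at (105,250). Now I go above the lid.

Request:
jog_arm --claw '[1, 1, 1, 1, 1, 1, 1, 1, 1, 1]' --translation '[[0, 0, 0], [0, 0, 0], [0, 0, 0], [0, 0, 0], [0, 0, 0], [0, 0, 0], [0, 0, 0], [0, 0, 0], [0, 0, 0], [0, 0, 0]]' --rot '[[0, 0, 1], [0, 0, 1], [0, 0, 1], [0, 0, 1], [0, 0, 1], [0, 0, 1], [0, 0, 1], [0, 0, 1], [0, 0, 1], [0, 0, 1]]'

```text
t: 7.25
eef_pos: [0.5663, 0.2506, 0.2397]
tcp_rot: [[-0.405, 0.914, -0.0], [0.914, 0.405, -0.001], [-0.0, -0.0, -1.0]]
wrist_force: [0.6, 1.4, -0.0]
width: 0.0878
```

Request:
jog_arm --claw '[1, 1, 1, 1, 1, 1, 1, 1, 1]' --translation '[[0, 0, 0], [0, 0, 0], [0, 0, 0], [0, 0, 0], [0.75, 0.04, 0], [0.75, 0.04, 0.5], [0.75, 0.04, 0.5], [0.75, 0.03, 0.5], [0, 0, 0]]' --rot '[[0, 0, 1], [0, 0, 1], [0, 0, 1], [0, 0, 0.07], [0, 0, 0], [0, 0, 0], [0, 0, 0], [0, 0, 0], [0, 0, 0]]'

```text
t: 8.15
eef_pos: [0.5516, 0.3732, 0.1765]
tcp_rot: [[-0.158, 0.988, -0.005], [0.988, 0.158, -0.001], [-0.0, -0.005, -1.0]]
wrist_force: [-0.4, -0.6, 0.8]
width: 0.0882
```

```bash
python3 -c "
from h import *
to(.5555,.3748,.051,9)"
```

```text
t 8.15 p [0.5516 0.3732 0.1765] h 9.06 F [-0.4 -0.6  0.8] M [-0.12  0.06  0.02] w 0.0882
 units old axes [0.03 0.12 3.14] new axes [0.02 0.1  3.14] rot z 0.01 tilt [-0.054  0.006]
```

Request:
jog_arm --claw '[1, 1, 1, 1, 1, 1]' --translation '[[0.02, 0.1, 0.7], [0, 0, 0.8], [0, 0, 0.8], [0, 0, 0.5], [0, 0, 0.15], [0, 0, 0]]' --rot '[[0, 0, 0], [0, 0, 0], [0, 0, 0], [0, 0, 0], [0, 0, 0], [0, 0, 0]]'

```text
t: 8.75
eef_pos: [0.5578, 0.3719, 0.0614]
tcp_rot: [[-0.153, 0.988, -0.001], [0.988, 0.153, -0.001], [-0.001, -0.001, -1.0]]
wrist_force: [0.4, -0.3, 0.2]
width: 0.0878
```

```bash
python3 -c "
from h import *
to(.5555,.3748,.053,9)"
```

```text
t 8.75 p [0.5578 0.3719 0.0614] h 8.82 F [ 0.4 -0.3  0.2] M [-0.05  0.03  0.01] w 0.0878
 units old axes [ 0.08 -0.05  0.21] new axes [ 0.08 -0.05  0.21] rot z -0.04 tilt [-0.014  0.008]
```

Request:
jog_arm --claw '[1, 1, 1, 0, -1, -1, -1, -1, -1]' --translation '[[0.08, -0.05, 0.1], [0, 0, 0.08], [0, 0, 0], [0, 0, 0], [0, 0, 0], [0, 0, 0], [0, 0, 0], [0, 0, 0], [0, 0, 0]]' --rot '[[0, 0, 0], [0, 0, 0], [0, 0, 0], [0, 0, 0], [0, 0, 0], [0, 0, 0], [0, 0, 0], [0, 0, 0], [0, 0, 0]]' --newtons 40

```text
t: 9.65
eef_pos: [0.5553, 0.3759, 0.0544]
tcp_rot: [[-0.153, 0.988, -0.0], [0.988, 0.153, -0.0], [-0.0, -0.0, -1.0]]
wrist_force: [0.4, -0.1, -0.1]
width: 0.0433
```

```bash
python3 -c "
from h import *
to(.5555,.3748,.053,9)"
```

```text
t 9.65 p [0.5553 0.3759 0.0544] h 8.82 F [ 0.4 -0.1 -0.1] M [-0.04  0.05 -0.03] w 0.0433
 units old axes [-0.03  0.    0.04] new axes [-0.03 -0.    0.04] rot z -0.04 tilt [-0.     0.002]
```

Request:
jog_arm --claw '[-1, -1, -1, -1, -1, -1, -1, -1]' --translation '[[0, 0, 0], [0, 0, 0], [0, 0, 0], [0, 0, 0], [0, 0, 0], [0, 0, 0], [0, 0, 0], [0, 0, 0]]' --rot '[[0, 0, 0], [0, 0, 0], [0, 0, 0], [0, 0, 0], [0, 0, 0], [0, 0, 0], [0, 0, 0], [0, 0, 0]]'

```text
t: 10.45
eef_pos: [0.5554, 0.3759, 0.0544]
tcp_rot: [[-0.153, 0.988, 0.0], [0.988, 0.153, -0.0], [-0.0, 0.0, -1.0]]
wrist_force: [0.6, 0.9, -0.9]
width: 0.0167
```

```bash
python3 -c "
from h import *
to(.5555,.3748,.053,9)"
```

```text
t 10.45 p [0.5554 0.3759 0.0544] h 8.82 F [ 0.6  0.9 -0.9] M [-0.03 -0.    0.03] w 0.0167
 units old axes [-0.03 -0.    0.04] new axes [-0.03 -0.    0.04] rot z -0.04 tilt [0. 0.]
```

Gripped (about 17 mm on the 18 mm bar). Lift and carry to over the cup.

Request:
jog_arm --claw '[-1, -1, -1, -1, -1, -1, -1, -1]' --translation '[[0, 0, -0.3], [0, 0, -0.9], [0, 0, -0.9], [0, 0, -0.9], [0, 0, -0.9], [0, 0, -0.9], [0, 0, -0.6], [0, 0, 0]]' --rot '[[0, 0, 0], [0, 0, 0], [0, 0, 0], [0, 0, 0], [0, 0, 1], [0, 0, 1], [0, 0, 1], [0, 0, 0.92]]'

```text
t: 11.25
eef_pos: [0.5572, 0.377, 0.2763]
tcp_rot: [[0.19, 0.982, 0.007], [0.982, -0.191, 0.004], [0.005, 0.006, -1.0]]
wrist_force: [-0.8, -0.1, -1.6]
width: 0.0165
```

```bash
python3 -c "
from h import *
to(.660,.0108,.27,-10.78)"
```

```text
t 11.25 p [0.5572 0.377  0.2763] h -10.98 F [-0.8 -0.1 -1.6] M [-0.    0.06  0.01] w 0.0165
 units old axes [-8.5   4.27  0.14] new axes [-8.51  4.24  0.16] rot z -0.04 tilt [ 0.074 -0.06 ]
```

Request:
jog_arm --claw '[-1, -1, -1, -1, -1, -1, -1, -1, -1, -1]' --translation '[[-0.85, 0.42, 0], [-0.85, 0.42, 0], [-0.85, 0.42, 0], [-0.85, 0.42, 0], [-0.85, 0.42, 0], [-0.85, 0.42, 0], [-0.85, 0.42, 0], [-0.85, 0.42, 0], [-0.85, 0.42, 0], [-0.85, 0.42, 0]]' --rot '[[0, 0, 0], [0, 0, 0], [0, 0, 0], [0, 0, 0], [0, 0, 0], [0, 0, 0], [0, 0, 0], [0, 0, 0], [0, 0, 0], [0, 0, 0]]'

```text
t: 12.25
eef_pos: [0.6565, 0.009, 0.2712]
tcp_rot: [[0.187, 0.982, -0.0], [0.982, -0.187, -0.0], [-0.0, -0.0, -1.0]]
wrist_force: [0.6, 0.0, -1.2]
width: 0.0162
```

Request:
jog_arm --claw '[-1, -1, -1, -1]' --translation '[[0, 0, 0], [0, 0, 0], [0, 0, 0], [0, 0, 0]]' --rot '[[0, 0, -0.04], [0, 0, 0], [0, 0, 0], [0, 0, 0]]'

```text
t: 12.65
eef_pos: [0.6563, 0.0118, 0.2707]
tcp_rot: [[0.182, 0.983, -0.0], [0.983, -0.182, 0.0], [0.0, -0.0, -1.0]]
wrist_force: [-0.4, -0.3, -2.0]
width: 0.0166
```

Run:
```python
from h import *
to(.660,.0108,.27,-10.78)
p=r.get_state()['eef_pos']
for n in('scene','top'):
    im,d=grab(n); W=world(n,d); x,y,z=(W[...,i] for i in range(3))
    zf=p[2]-.0094-.018
    m=(d>0)&(np.abs(z-zf)<.004)&(np.hypot(x-p[0],y-p[1])<.07)
    q=W[m]
    if len(q)>20:
        best=max(((np.sum((k:=np.hypot(*(q[:,:2]-[a,b]).T))<.057)-5*np.sum(k>.0585)),-abs(a-p[0])-abs(b-p[1]),a,b) for a in p[0]+np.arange(-.008,.0081,.001) for b in p[1]+np.arange(-.008,.0081,.001))
        print(n,len(q),best,q.min(0),q.max(0),np.median(q[:,2]),zf)
    u,v=proj(n,[.66,.011,.2]).astype(int); print(u,v)
    save(n+'3',cv2.resize(im[max(v-75,0):v+75,max(u-100,0):u+100],None,fx=3,fy=3))
```

```text
t 12.65 p [0.6563 0.0118 0.2707] h -10.5 F [-0.4 -0.3 -2. ] M [-0.04  0.07 -0.02] w 0.0166
 units old axes [-0.01  0.1   0.02] new axes [-0.01  0.1   0.02] rot z 0.06 tilt [-0.004 -0.004]
scene 763 (np.int64(760), np.float64(-0.003000000000000001), np.float64(0.6582533991423103), np.float64(0.01083556635419037)) [ 0.6145053  -0.04546597  0.23928382] [0.71318844 0.06656305 0.2469605 ] 0.24227726786569181 0.24328287924663902
329 262
top 123 (np.int64(123), np.float64(-0.0010000000000000009), np.float64(0.6572533991423103), np.float64(0.011835566354190368)) [ 0.60891127 -0.01922718  0.23933618] [0.70070922 0.06858655 0.24720392] 0.2434417226380137 0.24328287924663902
303 173
```

View pics/scene3.png

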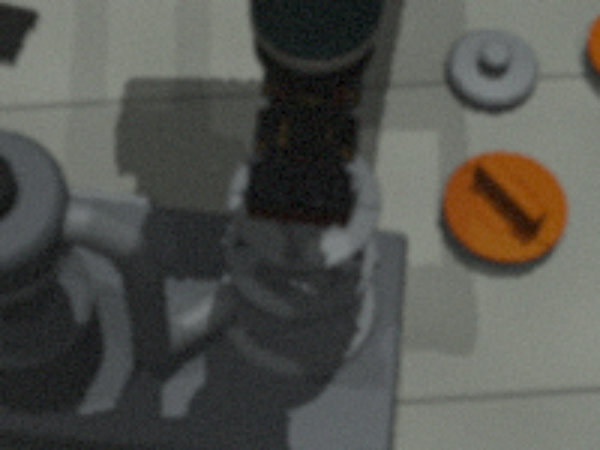

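The lid hangs level over the cup at (305,215), slightly toward the robot (about 4 mm by depth). I correct and lower.

Request:
jog_arm --claw '[-1, -1, -1, -1, -1, -1]' --translation '[[-0.01, 0.1, 0], [0, 0, 0.5], [0, 0, 0.5], [0, 0, 0.2], [0, 0, 0], [0, 0, 0]]' --rot '[[0, 0, 0.06], [0, 0, 0], [0, 0, 0], [0, 0, 0], [0, 0, 0], [0, 0, 0]]'

```text
t: 13.35
eef_pos: [0.6611, 0.0094, 0.223]
tcp_rot: [[0.189, 0.982, 0.001], [0.982, -0.189, -0.0], [-0.0, 0.001, -1.0]]
wrist_force: [1.4, 0.1, -1.3]
width: 0.0166
```

```bash
python3 -c "
from h import *
to(.660,.0108,.1994,-10.78)"
```

```text
t 13.35 p [0.6611 0.0094 0.223 ] h -10.88 F [ 1.4  0.1 -1.3] M [-0.03  0.11  0.02] w 0.0166
 units old axes [ 0.03 -0.03  0.59] new axes [ 0.03 -0.03  0.59] rot z -0.02 tilt [0.008 0.   ]
```

Request:
jog_arm --claw '[-1, -1, -1, -1]' --translation '[[0.02, -0.02, 0.1], [0, 0, 0.1], [0, 0, 0.1], [0, 0, 0]]' --rot '[[0, 0, 0], [0, 0, 0], [0, 0, 0], [0, 0, 0]]'

```text
t: 13.75
eef_pos: [0.6595, 0.0103, 0.2098]
tcp_rot: [[0.189, 0.982, -0.001], [0.982, -0.189, -0.0], [-0.0, -0.001, -1.0]]
wrist_force: [-0.4, 0.1, -0.6]
width: 0.0167
```

```bash
python3 -c "
from h import *
to(.660,.0108,.1994,-10.78)"
```

```text
t 13.75 p [0.6595 0.0103 0.2098] h -10.88 F [-0.4  0.1 -0.6] M [-0.01  0.04  0.05] w 0.0167
 units old axes [0.01 0.01 0.26] new axes [0.01 0.01 0.26] rot z -0.02 tilt [-0.012  0.002]
```

Request:
jog_arm --claw '[-1, -1, -1, -1, -1]' --translation '[[0, 0, 0.1], [0, 0, 0.1], [0, 0, 0.05], [0, 0, 0.03], [0, 0, 0]]' --rot '[[0, 0, 0], [0, 0, 0], [0, 0, 0], [0, 0, 0], [0, 0, 0]]'

```text
t: 14.25
eef_pos: [0.6599, 0.0102, 0.1993]
tcp_rot: [[0.189, 0.982, -0.0], [0.982, -0.189, -0.0], [-0.0, -0.0, -1.0]]
wrist_force: [-0.1, 0.3, -0.9]
width: 0.0164
```

```bash
python3 -c "
from h import *
to(.660,.0108,.1994,-10.78)"
```

```text
t 14.25 p [0.6599 0.0102 0.1993] h -10.89 F [-0.1  0.3 -0.9] M [-0.05  0.11  0.03] w 0.0164
 units old axes [ 0.01 -0.   -0.  ] new axes [ 0.01 -0.   -0.  ] rot z -0.02 tilt [-0.     0.002]
```

Request:
jog_arm --claw '[-1, -1, -1]' --translation '[[0, 0, 0.03], [0, 0, 0.02], [0, 0, 0]]' --rot '[[0, 0, 0], [0, 0, 0], [0, 0, 0]]'

```text
t: 14.55
eef_pos: [0.6601, 0.0103, 0.1989]
tcp_rot: [[0.189, 0.982, 0.001], [0.982, -0.189, -0.0], [-0.0, 0.001, -1.0]]
wrist_force: [-3.3, -0.1, 7.7]
width: 0.0167
```

```bash
python3 -c "
from h import *
to(.660,.0108,.1994,-10.78)"
```

```text
t 14.55 p [0.6601 0.0103 0.1989] h -10.88 F [-3.3 -0.1  7.7] M [-0.04  0.71  0.04] w 0.0167
 units old axes [ 0.01 -0.01 -0.01] new axes [ 0.01 -0.01 -0.01] rot z -0.02 tilt [0.014 0.002]
```

Request:
jog_arm --claw '[-1, -1, -1, -1, -1, -1, -1]' --translation '[[0, 0, -0.01], [0, 0, 0], [0, 0, 0], [0, 0, 0], [0, 0, 0], [0, 0, 0], [0, 0, 0]]' --rot '[[0, 0, 0], [0, 0, 0], [0, 0, 0.5], [0, 0, 0.5], [0, 0, 0.5], [0, 0, 0.5], [0, 0, 0]]' --newtons 60

```text
t: 15.25
eef_pos: [0.6606, 0.0103, 0.199]
tcp_rot: [[0.357, 0.934, 0.002], [0.934, -0.357, -0.0], [0.0, 0.002, -1.0]]
wrist_force: [-1.6, -0.2, 5.7]
width: 0.0155
```

```bash
python3 -c "
from h import *
to(.660,.0108,.1994,-55.88)"
```

```text
t 15.25 p [0.6606 0.0103 0.199 ] h -20.93 F [-1.6 -0.2  5.7] M [0.01 0.46 0.17] w 0.0155
 units old axes [ 0.01 -0.02 -0.01] new axes [-0.01 -0.02 -0.01] rot z 6.99 tilt [ 0.022 -0.006]
```

Request:
jog_arm --claw '[-1, -1, -1, -1, -1, -1, -1, -1, -1, -1]' --translation '[[0, 0, 0], [0, 0, 0], [0, 0, 0], [0, 0, 0], [0, 0, 0], [0, 0, 0], [0, 0, 0], [0, 0, 0], [0, 0, 0], [0, 0, 0]]' --rot '[[0, 0, 0.75], [0, 0, 0.75], [0, 0, 0.75], [0, 0, 0.75], [0, 0, 0.75], [0, 0, 0.75], [0, 0, 0.75], [0, 0, 0.75], [0, 0, 0.75], [0, 0, 0.25]]'

```text
t: 16.25
eef_pos: [0.6605, 0.0108, 0.1991]
tcp_rot: [[0.829, 0.56, 0.002], [0.56, -0.829, 0.0], [0.002, 0.001, -1.0]]
wrist_force: [-1.3, 1.4, 6.8]
width: 0.0156
```

Request:
jog_arm --claw '[-1, -1, -1, -1]' --translation '[[0, 0, 0], [0, 0, 0], [0, 0, 0], [0, 0, 0]]' --rot '[[0, 0, 0], [0, 0, 0], [0, 0, 0], [0, 0, 0]]'

```text
t: 16.65
eef_pos: [0.6605, 0.0108, 0.199]
tcp_rot: [[0.828, 0.561, 0.002], [0.561, -0.828, 0.001], [0.002, 0.001, -1.0]]
wrist_force: [-2.2, 0.7, 5.2]
width: 0.016
```

Run:
```python
from h import *
to(.660,.0108,.1994,-55.88)
o=[]
for n in('scene','top'):
    im,d=grab(n); W=world(n,d)
    m=(d>0)&(np.abs(W[...,2]-.172)<.006)&(np.hypot(W[...,0]-.66,W[...,1]-.0108)<.065)
    q=W[m]; print(n,len(q),q.min(0),q.max(0))
    if len(q)>50:
        A=np.c_[q[:,:2]-[.66,.0108],np.ones(len(q))]; c=np.linalg.lstsq(A,q[:,2],rcond=None)[0]; print(' plane slope deg',np.degrees(c[:2]).round(2),'z',c[2].round(4))
    u,v=proj(n,[.66,.011,.18]).astype(int)
    o.append(cv2.resize(im[v-65:v+65,u-65:u+65],(390,390),interpolation=cv2.INTER_CUBIC))
save('end',np.hstack(o))
```

```text
t 16.65 p [0.6605 0.0108 0.199 ] h -55.86 F [-2.2  0.7  5.2] M [0.27 0.44 0.13] w 0.016
 units old axes [-0.01 -0.01 -0.01] new axes [-0.01 -0.01 -0.01] rot z 0.0 tilt [ 0.006 -0.02 ]
scene 947 [ 0.61340668 -0.04895456  0.16607361] [0.71842586 0.06711405 0.17797308]
 plane slope deg [-0.55 -0.47] z 0.1713
top 162 [ 0.63419511 -0.04935211  0.16704206] [0.68559918 0.06600411 0.17796103]
 plane slope deg [-3.33 -0.91] z 0.1727
```

View pics/end.png

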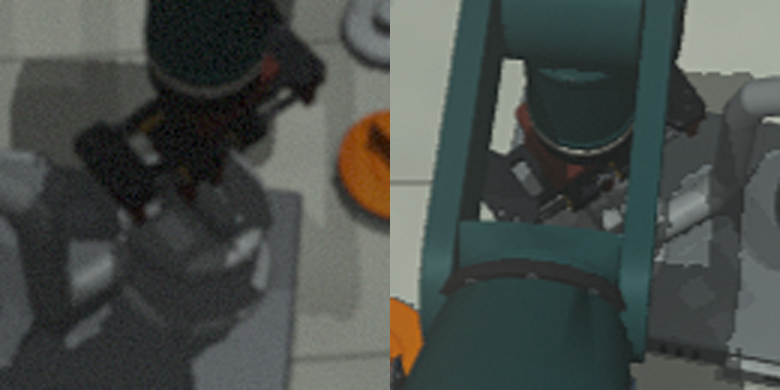

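The lid sits flush on the cup with its bar turned (scene half, 195,215). The flange top is at about 0.172 m (expected 0.172) and level, and a 0.13 N·m return moment is felt. Handing in.

```bash
python3 -c "
from h import *
to(.660,.0108,.199,-55.88); print(r.finish_job())"
```

```text
t 16.75 p [0.6605 0.0108 0.1991] h -55.85 F [-1.8  1.4  6.2] M [0.27 0.47 0.18] w 0.0159
 units old axes [-0.01 -0.01  0.  ] new axes [-0.01 -0.01  0.  ] rot z 0.01 tilt [ 0.006 -0.02 ]
the job is handed in; nothing more can be done
None
```

The drawer is shut, and the lid is seated and turned about 45° clockwise. The arm is still gripping it at 60 N, and I handed the job in at 16.8 s.

- **Drawer:** I pushed it until it met the end stop, with a brief peak of about 45 N at the fingers. The top view then showed its front flush against the plinth.
- **Lid:** It went down through the notches without touching and met the rim at the expected height. I then turned the gripper 45.0° and felt a return moment of about 0.13–0.18 N·m. The turn stopped well short of the catches, which begin at about 63°.
- **Last checks:** The lid is pressed down with about 6 N. The scene camera put the flange top at 0.171 m (0.172 expected), tilted by about half a degree. The top camera read 0.173 m but a 3° slope. The arm hid most of the flange from it, so I don't trust that slope.
- **Not measured:** I did not read the lock ring's angle directly. I also did not check every bystander again at the end; the lifted arm and lid passed above their heights.

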